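Blend the bead sample in the sprung bowl

ROBOT

A 6-joint arm with a two-finger parallel gripper is mounted at the origin on the work surface. World frame = base frame: x ahead of the robot, y to its left, z up, the work surface at z = 0. Lengths are in m, angles in rad, forces in N, time in s.
With the tool pointing down it reaches from about 0.25 to 0.725 m from the base axis. Payload 4 kg.
Tool frame: the origin (TCP) lies on the centre line of the jaws, within the pads' length; the fingertips stand 22 mm ahead of it and the grasp point (between the pads) lies 3 mm ahead of it (bot.tip_reach is the distance from the TCP to the fingertips, in m); z points along the fingers, y is the line along which they close (so a half turn about z gives the same grasp; the last joint's range is limited). The gripper opens to 85 mm and grips with 20 to 120 N. Pads are 22 mm wide; open, the fingers measure 114 mm over their backs; the gripper's body (76 mm by 85 mm) begins 54 mm behind the grasp point. The pads swing forward as they close: fully open they stand 13 mm farther back than shut.
Start: joints at [-1.164, 0.241, 0.005, 1.335, 0, 1.571], TCP at [0.198, -0.459, 0.253] pointing down, gripper open.
Joint ranges: [-2.72, 2.72], [-1.05, 1.87], [-1.09, 1.28], [-1.99, 2.15], [-1.42, 1.44], [-3.14, 3.14]. Speed limits (rad/s): [2.79, 2.79, 3.14, 3.14, 3.14, 3.14].

INTERFACE

Orientations are given as a unit quaternion [x, y, z, w].
In Python, from workcell import bot gives the robot as it stands. The module is installed in compiled form; this text tells all that it offers.
- The arm moves only by the tool apply_moves, never from a script. Its argument "commands" is a list of rows, each a list of 4 numbers: the shift along the tool's x, y, z scaled (see below), then the turn about the tool's z scaled (see below). In form: [[tx, ty, tz, roll], ...]. A call has exactly 5 rows; each row shifts and turns the commanded pose from where the row before left it, along the tool's axes as they then stand; what a row does not reach is not made up. The controller multiplies each number of a shift by 20 mm and each number of a turn by 60 degrees. A row lasts 1/12 s, in which the tool goes at most 41.7 mm and 7.16 degrees, less where a joint would pass 70% of its speed; a pose out of reach is approached as far as the arm can. A call with a number of a shift or a turn outside -1 to 1 is refused whole. A call with a gripper value outside its range is refused whole. "claw" is the closure, from 0 (fully open) to 1 (shut), set as the call begins (left out, the last holds). The fingers move at their own pace and stop on an object; the grip force is fixed at half the most. Time passes only in rows, so rows that do not move let the fingers close, or fill a call up. It gives the time, the measured TCP pose, the force, the opening and the grip force at its end, in the units of the state.
- bot.get_obs(): the state, without advancing time (a new reading comes with each control period).
- bot.camera(name): name is "scene" or "top" or "wrist"; returns a dict with "image" (420x560x3 uint8, blue, green, red), "camera_matrix" (3x3 intrinsics, pixels), "k1" (the pictures are not rectified: a ray, as slopes to the right and down, at radius r is drawn at 1 + k1 r^2 times it, then the intrinsics apply), "R" (3x3) and "t" (3): a world point X has camera coordinates R X + t. Camera axes: x right, y down, z forward; pixel columns grow to the right and rows downward; lengths in m; the calibration is good to about 2 mm. A picture is of the moment at which its call begins. There is no depth.
- bot.job_done(): hands the job in; it is judged then, once.
The state is a dict: "clock": time; "joint_pos": joint angles; "joint_vel": joint speeds; "tau": joint torques, N m; "eef_pos": TCP position; "tool_rot": TCP orientation; "ft_force": force on the tool from outside, world axes, zero at the start; "ft_torque": the same for the moment, N m; "grip_width": finger opening in m; "grasp_force": force on a finger pad.
Only numpy, scipy, OpenCV 4.12 (cv2) and the standard library are available. Lean on these libraries where they do the work, as an engineer would, in place of code of your own. Each camera call takes 0.05 s, during which the arm holds its last target. There are 200 camera calls.

TASK

Take the stirring rod from its tube and stir the beads in the bowl with the foot pressing lightly on the bottom, so that the sprung bowl sinks a few millimetres but never strikes its stop: go first into the round beads' side, then the square beads' side, then the round beads' side again, and on for as long as it takes until each side of the line between the two ears holds at least one round and at least one square bead. Keep all the beads in the bowl, then hang the rod back upright in its tube with the collar flat on the rim, and leave the jar, the weight and the brush alone.

Things in the scene. Friction and masses are not known exactly. Their poses are not given: they have to be found in the camera images.
- rod: Stirring rod hanging upright by its collar in the holder, 0.2 kg. Origin: centre of the collar's underside, z up. Collar 64 mm across, z 0 to 5 mm. Shaft below it 13 mm across to z -40 mm, then 8 mm, with a flat round foot 18 mm across, 14 mm high. The foot's end is 92 to 114 mm below the origin: clamped (holds 60 N) at an unknown reach, hidden in the tube, to be found by touch.
- rod_grip (a point): Grip point of the rod: middle of its black square handle, 22 x 22 mm, which reaches from 40 mm below this point (the collar's top) to 28 mm above it; flats square to the rod's x and y. On the rod's axis, 45 mm above the rod's origin.
- holder: Fixed upright dark steel tube on a 90 x 90 x 10 mm aluminium plate. Origin at the centre of the plate's underside on the tube's axis. Tube: 54 mm outside, 46 mm bore, flat rim at z = 125 mm, bore bottom at z = 11 mm. With the rod hung in it, the collar lies flat on the rim.
- stand: Fixed aluminium base plate (130 x 130 x 12 mm) with a short post that carries the bowl on a spring. Origin at the centre of its underside; axes parallel to the bowl's.
- bowl: Round steel bowl, 166 mm across, on the spring stand; it only sinks straight down. Origin: centre of its underside, 48 mm above the stand's at rest. Flat floor 5 mm above the origin, radius 75 mm; wall 3 mm; rim at 55 mm. Two bar ears on its +y and -y sides, to 110 mm out; the ear line is its y axis. Starts to sink at about 3 N, then 1.2 N per mm; strikes its stop at 8 mm (13 N).
- round0: Round white plastic bead, 21 mm across, 15 mm high, with a dark 9 mm bore mark at its middle, 12 g. Origin at the centre of its underside. Starts flat on the bowl's floor on the bowl's +x side of the ear line.
- square0: Square plain white plastic bead, 19 x 19 mm, 15 mm high, 12 g. Origin at the centre of its underside. Starts flat on the bowl's floor on the bowl's -x side of the ear line; a clear strip about 25 mm wide along the ear line parts it from the round beads.
- round1: Round white plastic bead, 21 mm across, 15 mm high, with a dark 9 mm bore mark at its middle, 12 g. Origin at the centre of its underside. Starts flat on the bowl's floor on the bowl's +x side of the ear line.
- square1: Square plain white plastic bead, 19 x 19 mm, 15 mm high, 12 g. Origin at the centre of its underside. Starts flat on the bowl's floor on the bowl's -x side of the ear line; a clear strip about 25 mm wide along the ear line parts it from the round beads.
- round2: Round white plastic bead, 21 mm across, 15 mm high, with a dark 9 mm bore mark at its middle, 12 g. Origin at the centre of its underside. Starts flat on the bowl's floor on the bowl's +x side of the ear line.
- square2: Square plain white plastic bead, 19 x 19 mm, 15 mm high, 12 g. Origin at the centre of its underside. Starts flat on the bowl's floor on the bowl's -x side of the ear line; a clear strip about 25 mm wide along the ear line parts it from the round beads.
- round3: Round white plastic bead, 21 mm across, 15 mm high, with a dark 9 mm bore mark at its middle, 12 g. Origin at the centre of its underside. Starts flat on the bowl's floor on the bowl's +x side of the ear line.
- square3: Square plain white plastic bead, 19 x 19 mm, 15 mm high, 12 g. Origin at the centre of its underside. Starts flat on the bowl's floor on the bowl's -x side of the ear line; a clear strip about 25 mm wide along the ear line parts it from the round beads.
- jar: Bystander: closed sample jar, 52 mm across, 80 mm high; origin at its underside.
- weight: Bystander: brass weight, 36 mm across, 52 mm high; origin at its underside.
- brush: Bystander: hand brush lying on the bench, right of the bowl, pointing along x; origin at its underside.

How it is judged:
By the outcome, as a careful person would: the job done as asked, in the order asked, and still so for the second after the job is handed in, with the robot touching nothing.
It also fails if it takes over 64 s, if anything falls off the work surface, if the arm or the gripper's body presses on something with over 40 N, if the wrist force passes 120 N, or if a joint passes its speed limit or range.

## Working session

There is one attempt and no reset: what is moved stays moved. The work goes in short steps, Python scripts to look and compute and a tool call to move; the robot and the scene stay as the last step left them, time stands still between calls to the robot, and variables do not carry over. Pictures are saved under pics/ and viewed, at most 13 in all, crops included, and the job is handed in when it is done.

Besides the shell and the picture viewer there is one more tool, called after "Call:" as name([rows], argument=value, ...), one row to a line, values as JSON. apply_moves: Moves the arm, as the interface text tells. Shifts and turns lie within -1 to 1; 1 stands for 20 mm of shift or 60 degrees of turn. Its arguments: {"type":"object","properties":{"commands":{"type":"array","items":{"type":"array","items":{"type":"number","minimum":-1,"maximum":1}}},"claw":{"type":"number"}},"required":["commands"]}

```bash
mkdir -p pics
cat > h.py <<'E'
import numpy as np, cv2
from workcell import bot
def ray(c,u,v):
    K=c["camera_matrix"]; xd=np.array([(u-K[0][2])/K[0][0],(v-K[1][2])/K[1][1]]); x=xd.copy()
    for _ in range(30): x=xd/(1+c["k1"]*(x@x))
    R=np.array(c["R"]); d=R.T@np.array([x[0],x[1],1.]); o=-R.T@np.array(c["t"]); return o,d/np.linalg.norm(d)
def atz(c,u,v,z):
    o,d=ray(c,u,v); return o+d*(z-o[2])/d[2]
def tri(obs):
    A=0;b=0;r=[ray(*o) for o in obs]
    for o,d in r:
        P=np.eye(3)-np.outer(d,d);A=A+P;b=b+P@o
    X=np.linalg.solve(A,b); return X,[np.linalg.norm((np.eye(3)-np.outer(d,d))@(X-o))for o,d in r]
def proj(c,X):
    p=np.array(c["R"])@np.array(X)+np.array(c["t"]);x=p[:2]/p[2];x=x*(1+c["k1"]*(x@x));K=c["camera_matrix"]
    return np.array([K[0][0]*x[0]+K[0][2],K[1][1]*x[1]+K[1][2]])
E
python3 - <<'E'
from h import *
import pickle
C={n:bot.camera(n) for n in("scene","top","wrist")}
pickle.dump(C,open("c0.pkl","wb"))
for n in C: cv2.imwrite(f"pics/{n}0.png",C[n]["image"]); print(n,-np.array(C[n]["R"]).T@C[n]["t"],C[n]["camera_matrix"][0],C[n]["k1"])
o=bot.get_obs();print(o,bot.tip_reach)
E
```

```text
scene [ 0.9186165  -0.47765979  0.59193649] [381.61721258   0.         272.96170029] -0.08367162550454393
top [ 0.39144387 -0.09216667  0.99859704] [413.19284828   0.         278.31527757] -0.07330710255291141
wrist [ 0.26632112 -0.42865825  0.37338905] [332.34521245   0.         278.38366006] -0.003071772491284757
{'clock': 0.15, 'joint_pos': array([-1.16400492e+00,  2.41224237e-01,  4.06605463e-03,  1.33519697e+00,
       -4.57876458e-06,  1.57076877e+00]), 'joint_vel': array([ 1.30573705e-03, -2.42781872e-03,  5.50723629e-03,  5.75041766e-04,
        3.04726698e-04,  8.42473929e-05]), 'tau': array([ 6.23249125e-04, -3.72634506e+01,  2.52638572e+01,  1.23377930e-02,
        2.33410262e-06, -4.30070060e-06]), 'eef_pos': array([ 0.19766188, -0.45880522,  0.25263763]), 'tool_rot': array([ 9.79383226e-01,  2.02009629e-01, -1.59670409e-04, -7.62887476e-04]), 'ft_force': array([ 1.06884794,  0.13207402, -0.08170983]), 'ft_torque': array([-0.02034913,  0.0055949 ,  0.02074818]), 'grasp_force': 0.0, 'grip_width': 0.08546785359730265} 0.022
```

View pics/scene0.png

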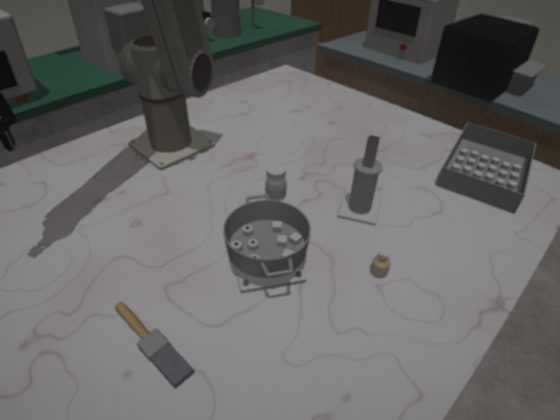

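View pics/top0.png

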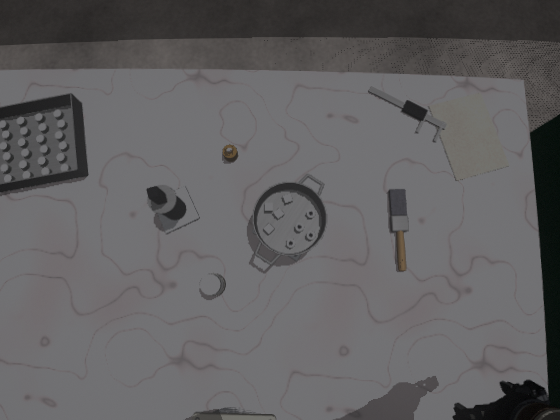

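The scene view shows the rod in its tube at (365,180), the bowl at (267,240), the jar at (276,183), the weight at (380,265) and the brush at (155,345). The top view shows the rod at about (165,200) and the bowl at (290,220), with ears at (313,185) and (263,260). Next I'll enlarge the rod and bowl.

Run:
```python
from h import *
import pickle
C=pickle.load(open("c0.pkl","rb"))
f=lambda im,x,y,w,h,s:cv2.convertScaleAbs(cv2.resize(im[y:y+h,x:x+w],None,fx=s,fy=s,interpolation=cv2.INTER_CUBIC),alpha=2)
a=f(C["top"]["image"],135,160,200,120,4)
b=f(C["scene"]["image"],215,125,190,170,2.1)
b=f(C["scene"]["image"],210,130,200,70,4)
b=f(C["scene"]["image"],335,130,60,100,3); b2=f(C["scene"]["image"],215,185,110,100,3)
v=np.zeros((600,800,3),np.uint8); 
a=a[:300*1] if 0 else cv2.resize(a,(500,300)); v[:300,:500]=a; v[300:600,:180]=b;v[300:600,200:530]=b2
cv2.imwrite("pics/crop0.png",v)
c=C["top"]; print(atz(c,290,222,.1),atz(c,313,180,.09),atz(c,263,263,.09))
```

```text
[ 0.52717511 -0.11836376  0.1       ] [ 0.6259769  -0.16924617  0.09      ] [ 0.43671138 -0.06105992  0.09      ]
```

View pics/crop0.png

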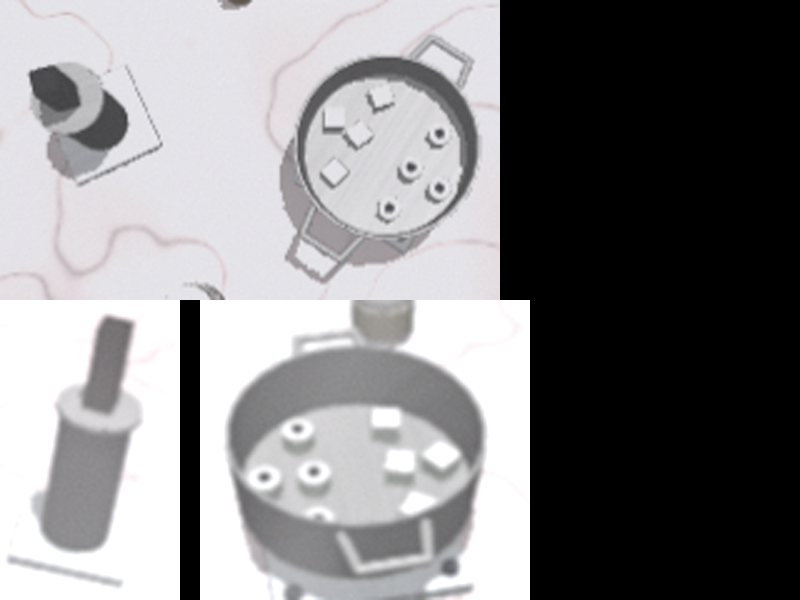

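The enlarged view shows the collar centred at crop (68,97) and the handle top near (50,85). The bowl rim is centred at crop (388,147), with squares to the upper left and rounds to the lower right. In the scene crop the collar is at (99,408).

Run:
```python
from h import *
import pickle
C=pickle.load(open("c0.pkl","rb")); t,s=C["top"],C["scene"]
T=lambda x,y:(t,135+x/2.5,160+y/2.5); S1=lambda x,y:(s,335+x/3,130+(y-300)/3); S2=lambda x,y:(s,215+(x-200)/3,185+(y-300)/3)
print("collar",tri([T(68.5,97.5),S1(99,408)]))
print("handletop",tri([T(46,80),S1(118,321)]))
print("rim",tri([T(388,147),S2(356,434)]), atz(*T(388,147),.103))
print("ears",atz(*T(303,262),.1),atz(*T(455,55),.1), tri([T(455,55),S2(325,342)]),tri([T(305,260),S2(386,560)]))
for n,l in dict(sq=[(381,95),(335,118),(358,133),(335,172)],ro=[(439,133),(411,167),(439,187),(389,207)]).items():
  for p in l: print(n,atz(*T(*p),.068).round(4))
w=C["wrist"]; R=np.array(w["R"]); o=bot.get_obs()
from scipy.spatial.transform import Rotation as Ro
Q=Ro.from_quat(o["tool_rot"]).as_matrix(); print("tool",Q.round(3)); print("cam in tool",Q.T@(-R.T@w["t"]-o["eef_pos"]),(Q.T@R.T).round(3))
```

```text
collar (array([0.56887494, 0.16063983, 0.12576335]), [np.float64(0.0015728444794064508), np.float64(0.001572844479406488)])
handletop (array([0.56922807, 0.15985083, 0.19830194]), [np.float64(0.002950317303509996), np.float64(0.002950317303509843)])
rim (array([ 0.53689934, -0.11696482,  0.09378564]), [np.float64(0.0024846149563883357), np.float64(0.002484614956388482)]) [ 0.53383129 -0.1186012   0.103     ]
ears [ 0.43201585 -0.04679984  0.1       ] [ 0.61898747 -0.17739061  0.1       ] (array([ 0.58292873, -0.17041839,  0.22631903]), [np.float64(0.006432272508225997), np.float64(0.006432272508225979)]) (array([ 0.45709861, -0.02333575, -0.17383482]), [np.float64(0.015731913136820423), np.float64(0.015731913136820423)])
sq [ 0.5877 -0.1124  0.068 ]
sq [ 0.5653 -0.0706  0.068 ]
sq [ 0.5518 -0.092   0.068 ]
sq [ 0.5154 -0.0719  0.068 ]
ro [ 0.5534 -0.1661  0.068 ]
ro [ 0.5214 -0.1408  0.068 ]
ro [ 0.5037 -0.1665  0.068 ]
ro [ 0.4845 -0.1214  0.068 ]
tool [[ 0.918  0.396 -0.001]
 [ 0.396 -0.918  0.001]
 [-0.    -0.002 -1.   ]]
cam in tool [ 0.07498386 -0.00070696 -0.1207508 ] [[-0.    -0.955 -0.296]
 [ 1.     0.    -0.001]
 [ 0.001 -0.296  0.955]]
```

Call:
apply_moves([
  [0.89,-0.36,-0.06,0],
  [0.89,-0.36,-0.06,0],
  [0.89,-0.36,-0.06,0],
  [0.89,-0.36,-0.06,0],
  [0.89,-0.36,-0.06,0],
])

```text
clock: 0.57
eef_pos: [0.2656, -0.3901, 0.259]
tool_rot: [0.979, 0.202, -0.0, -0.0]
ft_force: [1.7, 0.4, -0.1]
grip_width: 0.0854
grasp_force: 0.0
```

Call:
apply_moves([
  [0.89,-0.36,-0.06,0],
  [0.89,-0.36,-0.06,0],
  [0.89,-0.36,-0.06,0],
  [0.89,-0.36,-0.06,0],
  [0.89,-0.36,-0.06,0],
])

```text
clock: 0.98
eef_pos: [0.3332, -0.3218, 0.2651]
tool_rot: [0.979, 0.202, -0.0, -0.0]
ft_force: [0.3, -0.7, 0.1]
grip_width: 0.0853
grasp_force: 0.0
```

Call:
apply_moves([
  [0.89,-0.36,-0.06,0],
  [0.89,-0.36,-0.06,0],
  [0.89,-0.36,-0.06,0],
  [0.89,-0.36,-0.06,0],
  [0.89,-0.36,-0.06,0],
])

```text
clock: 1.4
eef_pos: [0.4007, -0.2535, 0.2711]
tool_rot: [0.979, 0.202, -0.0, -0.0]
ft_force: [0.9, -0.2, 0.9]
grip_width: 0.0855
grasp_force: 0.0
```

Call:
apply_moves([
  [0.89,-0.36,-0.06,0],
  [0.89,-0.36,-0.06,0],
  [0.89,-0.36,-0.06,0],
  [0.89,-0.36,-0.06,0],
  [0.89,-0.36,-0.06,0],
])

```text
clock: 1.82
eef_pos: [0.4682, -0.1852, 0.277]
tool_rot: [0.979, 0.202, -0.0, -0.0]
ft_force: [-0.1, -0.3, -0.7]
grip_width: 0.0852
grasp_force: 0.0
```

Call:
apply_moves([
  [0.89,-0.36,-0.06,0],
  [0.89,-0.36,-0.06,0],
  [0.89,-0.36,-0.06,0],
  [0.89,-0.36,-0.06,0],
  [0,0,0,0],
])

```text
clock: 2.23
eef_pos: [0.5237, -0.1293, 0.2816]
tool_rot: [0.979, 0.204, 0.0, -0.0]
ft_force: [-1.3, -0.6, -0.4]
grip_width: 0.0857
grasp_force: 0.0
```

Run:
```python
from h import *
import pickle
w=bot.camera("wrist"); pickle.dump(w,open("wb.pkl","wb")); cv2.imwrite("pics/wb.png",cv2.convertScaleAbs(w["image"],alpha=1.8))
o=bot.get_obs(); print(o["clock"],o["eef_pos"],o["tool_rot"],o["joint_pos"],o["ft_force"])
```

```text
2.2833 [ 0.52251531 -0.13032384  0.28147666] [ 9.79124481e-01  2.03261057e-01 -3.90004149e-04 -2.02218623e-04] [-2.44442653e-01  3.09214051e-01  1.70417190e-01  1.43287772e+00
  2.56616760e-05  2.48777523e+00] [-0.85536962  0.29604968 -1.05008189]
```

View pics/wb.png

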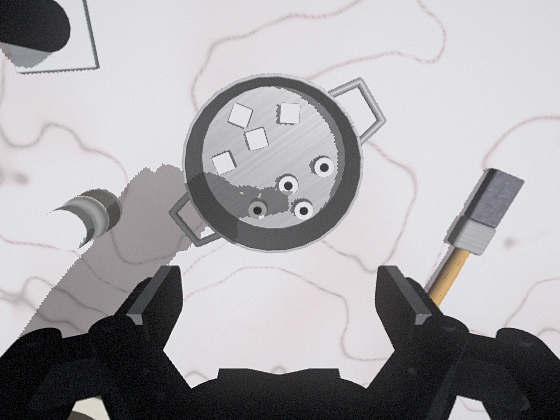

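The wrist view shows the bowl rim centred at (272,163). The ears' outer bars have midpoints at (373,99) and (187,228). Squares are at (240,115), (288,113), (257,138) and (223,161); rounds are at (288,185), (323,167), (304,210) and (258,210). Next I'll pin these down and move to the rod.

Run:
```python
from h import *
import pickle
C=pickle.load(open("c0.pkl","rb")); t=C["top"];w=pickle.load(open("wb.pkl","rb"))
T=lambda x,y:(t,135+x/2.5,160+y/2.5)
print("rim",tri([T(388,147),(w,272.5,163.5)]),atz(w,272.5,163.5,.103))
a,b=atz(w,373,99,.09),atz(w,187,228,.09); print("ears",a,b,np.degrees(np.arctan2(*(a-b)[[1,0]])),np.linalg.norm(a-b),(a+b)/2)
print(tri([(w,373,99),T(463,50)]))
for n,l in dict(sq=[(288,113),(240,115),(257,138),(223,161)],ro=[(323,167),(288,185),(304,210),(258,210)]).items():
  for p in l: print(n,atz(w,*p,.068).round(4))
```

```text
rim (array([ 0.53811004, -0.11752003,  0.07521545]), [np.float64(0.0019047497720932566), np.float64(0.0019047497720932763)]) [ 0.54259281 -0.11419654  0.103     ]
ears [ 0.62971732 -0.17444367  0.09      ] [ 0.44624164 -0.06176592  0.09      ] -31.555294583989177 0.21531279696233419 [ 0.53797948 -0.1181048   0.09      ]
(array([ 0.63792336, -0.18909839,  0.03753903]), [np.float64(0.002651332904164978), np.float64(0.0026513329041652355)])
sq [ 0.5881 -0.1104  0.068 ]
sq [ 0.5678 -0.0684  0.068 ]
sq [ 0.554  -0.0919  0.068 ]
sq [ 0.5192 -0.0691  0.068 ]
ro [ 0.554  -0.1644  0.068 ]
ro [ 0.5227 -0.1395  0.068 ]
ro [ 0.5046 -0.166   0.068 ]
ro [ 0.4852 -0.1214  0.068 ]
```

Call:
apply_moves([
  [0.5,-0.94,0,0],
  [0.5,-0.94,0,0],
  [0.5,-0.94,0,0],
  [0.5,-0.94,0,0],
  [0.5,-0.94,0,0],
])

```text
clock: 2.7
eef_pos: [0.5298, -0.0253, 0.2819]
tool_rot: [0.98, 0.201, -0.001, 0.0]
ft_force: [0.6, 0.3, -0.0]
grip_width: 0.0858
grasp_force: 0.0
```

Call:
apply_moves([
  [0.5,-0.94,0,0],
  [0.5,-0.94,0,0],
  [0.5,-0.94,0,0],
  [0.5,-0.94,0,0],
  [0.5,-0.94,0,0],
])

```text
clock: 3.12
eef_pos: [0.5387, 0.0807, 0.2819]
tool_rot: [0.979, 0.201, -0.0, 0.0]
ft_force: [0.4, 0.5, 0.4]
grip_width: 0.0855
grasp_force: 0.0
```

Call:
apply_moves([
  [0.5,-0.94,0,0],
  [0.5,-0.94,0,0],
  [0.5,-0.94,0,0],
  [0,0,0,0],
  [0,0,0,0],
])

```text
clock: 3.53
eef_pos: [0.5441, 0.1444, 0.2817]
tool_rot: [0.979, 0.203, -0.001, 0.0]
ft_force: [-0.5, -0.3, 0.6]
grip_width: 0.0854
grasp_force: 0.0
```

Run:
```python
from h import *
import pickle
w=bot.camera("wrist"); pickle.dump(w,open("wr.pkl","wb")); cv2.imwrite("pics/wr.png",cv2.convertScaleAbs(w["image"],alpha=2.5))
o=bot.get_obs(); print(o["clock"],o["eef_pos"],o["tool_rot"],o["joint_pos"],o["ft_force"])
```

```text
3.5833 [0.54409928 0.14367222 0.28179755] [ 9.79392689e-01  2.01964124e-01 -5.46458620e-04  3.93056157e-04] [ 2.58525167e-01  3.59460633e-01  2.42383006e-01  1.45485330e+00
 -7.24659391e-04  2.99339222e+00] [ 0.32752747 -0.08802127 -0.56163886]
```

View pics/wr.png

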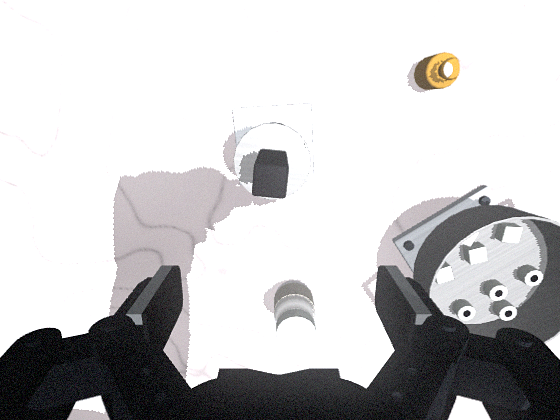

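The rod's handle top face shows at about (270,181), nearly aligned with the image axes. The collar is around (274,158). I'll look closer to get the yaw.

Run:
```python
from h import *
import pickle
w=pickle.load(open("wr.pkl","rb")); im=w["image"][110:210,220:330].astype(float)
g=cv2.resize(np.clip(255*(im/255)**.45,0,255).astype(np.uint8),None,fx=6,fy=6,interpolation=cv2.INTER_CUBIC)
d=cv2.resize(np.clip(im*6-30,0,255).astype(np.uint8),None,fx=2,fy=2)
cv2.imwrite("pics/wrc.png",g)
```

```text
(no output)
```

View pics/wrc.png

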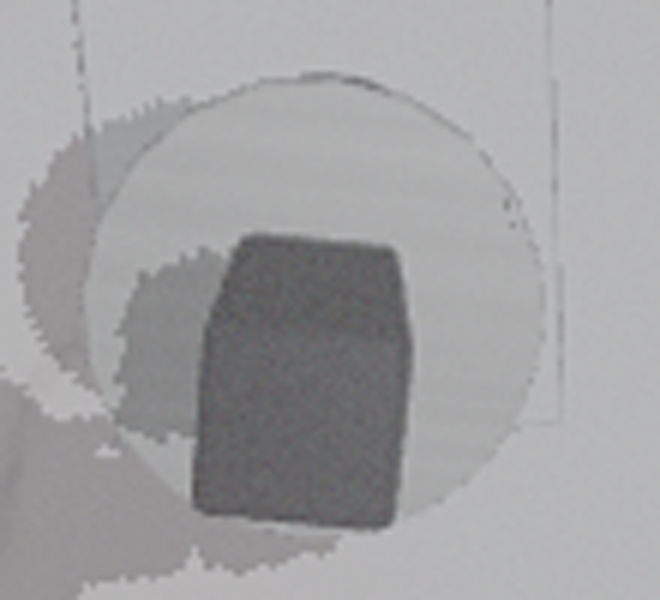

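The crop shows the handle's top-face corners at (208,325), (412,340), (396,528) and (195,514). The collar circle is centred at (315,305).

Run:
```python
from h import *
import pickle
from scipy.spatial.transform import Rotation as Ro
C=pickle.load(open("c0.pkl","rb")); t,s=C["top"],C["scene"];w=pickle.load(open("wr.pkl","rb"))
W=lambda x,y:(w,220+x/6,110+y/6)
k=[atz(*W(*p),.198) for p in[(208,325),(412,340),(396,528),(195,514)]]; print(np.mean(k,0),[np.linalg.norm(k[i]-k[i-1]).round(4) for i in range(4)])
print([np.degrees(np.arctan2(*(k[i]-k[i-1])[[1,0]])).round(1) for i in range(4)])
print("collar",atz(*W(315,305),.13),atz(t,135+68.5/2.5,160+97.5/2.5,.13))
T1=(t,135+68.5/2.5,160+97.5/2.5);S1=(s,335+99/3,130+36)
print(tri([W(315,305),T1,S1]))
o=bot.get_obs();Q=Ro.from_quat(o["tool_rot"]).as_matrix();print(np.degrees(np.arctan2(Q[1],Q[0])))
```

```text
[0.56767097 0.1607915  0.198     ] [np.float64(0.0203), np.float64(0.0211), np.float64(0.0203), np.float64(0.0214)]
[np.float64(18.3), np.float64(-70.9), np.float64(-160.9), np.float64(109.2)]
collar [0.56925299 0.16131714 0.13      ] [0.5667977  0.15829051 0.13      ]
(array([0.56873321, 0.16089957, 0.12557316]), [np.float64(0.0002715151681966411), np.float64(0.0015958127633082506), np.float64(0.0015732232545283365)])
[  23.30366444  -66.69629688 -132.62149026]
```

Call:
apply_moves([
  [0,0,0,-0.119],
  [0,0,0,-0.119],
  [0,0,0,-0.119],
  [0,0,0,-0.119],
  [0,0,0,-0.119],
])

```text
clock: 4.0
eef_pos: [0.5443, 0.1425, 0.2822]
tool_rot: [0.869, 0.494, -0.0, 0.0]
ft_force: [0.4, -0.2, -0.6]
grip_width: 0.0854
grasp_force: 0.0
```

Call:
apply_moves([
  [0,0,0,-0.119],
  [0,0,0,-0.119],
  [0,0,0,-0.119],
  [0,0,0,-0.119],
  [0,0,0,-0.119],
])

```text
clock: 4.42
eef_pos: [0.5443, 0.1425, 0.2822]
tool_rot: [0.676, 0.737, -0.0, 0.0]
ft_force: [-0.3, 0.2, -0.3]
grip_width: 0.0854
grasp_force: 0.0
```

Call:
apply_moves([
  [0,0,0,-0.119],
  [0,0,0,-0.119],
  [0,0,0,0],
  [0,0,0,0],
  [0,0,0,0],
])

```text
clock: 4.83
eef_pos: [0.5444, 0.1435, 0.2822]
tool_rot: [0.582, 0.813, -0.0, 0.0]
ft_force: [-0.2, -0.2, 0.3]
grip_width: 0.0854
grasp_force: 0.0
```

```bash
cat >> h.py <<'E'
from scipy.spatial.transform import Rotation as Ro
def to(X):
    o=bot.get_obs();Q=Ro.from_quat(o["tool_rot"]).as_matrix();d=Q.T@(np.array(X)-o["eef_pos"])
    print("t",o["clock"].__round__(2),"pos",o["eef_pos"].round(4),"yaw",np.degrees(np.arctan2(Q[1,0],Q[0,0])).round(2),"tilt",Q[:,2].round(4),"j6",o["joint_pos"][5].round(3),"F",o["ft_force"].round(2),"w",o["grip_width"].round(4),"units",(d/.02).round(3)); return Q
E
python3 -c "
from h import *
print(to([.5683,.1607,.173]).round(4))"
```

```text
Traceback (most recent call last):
  File "h.py", line 20, in to
    print("t",o["clock"].__round__(2),"pos",o["eef_pos"].round(4),"yaw",np.degrees(np.arctan2(Q[1,0],Q[0,0])).round(2),"tilt",Q[:,2].round(4),"j6",o["joint_pos"][5].round(3),"F",o["ft_force"].round(2),"w",o["grip_width"].round(4),"units",(d/.02).round(3)); return Q
                                                                                                                                                                                                             ^^^^^^^^^^^^^^^^^^^^^
AttributeError: 'float' object has no attribute 'round'
```

```bash
sed -i 's/o\["grip_width"\].round(4)/round(o["grip_width"],4)/' h.py
python3 -c "
from h import *
to([.5683,.1607,.173])"
```

```text
t 4.83 pos [0.5444 0.1435 0.2822] yaw 108.76 tilt [-1.e-04 -2.e-04 -1.e+00] j6 1.501 F [-0.25 -0.25  0.34] w 0.0854 units [0.433 1.408 5.458]
```

Call:
apply_moves([
  [0.217,0.704,0,0],
  [0.217,0.704,0,0],
  [0,0,0.7,0],
  [0,0,0.7,0],
  [0,0,0.7,0],
])

```text
clock: 5.25
eef_pos: [0.5686, 0.1617, 0.2397]
tool_rot: [0.582, 0.813, 0.0, 0.0]
ft_force: [0.3, -0.1, -0.1]
grip_width: 0.0852
grasp_force: 0.0
```

Call:
apply_moves([
  [0,0,0.7,0],
  [0,0,0.7,0],
  [0,0,0.7,0],
  [0,0,0.7,0],
  [0,0,0.558,0],
])

```text
clock: 5.67
eef_pos: [0.5678, 0.1613, 0.1717]
tool_rot: [0.582, 0.813, -0.001, -0.0]
ft_force: [-0.5, -0.2, 0.0]
grip_width: 0.0856
grasp_force: 0.0
```

Call:
apply_moves([
  [0,0,0,0],
  [0,0,0,0],
  [0,0,0,0],
  [0,0,0,0],
  [0,0,0,0],
], claw=1)

```text
clock: 6.08
eef_pos: [0.5689, 0.1619, 0.1741]
tool_rot: [0.581, 0.814, 0.001, 0.001]
ft_force: [0.4, -0.2, -0.4]
grip_width: 0.0253
grasp_force: 0.0
```

Call:
apply_moves([
  [0,0,0,0],
  [0,0,0,0],
  [0,0,0,0],
  [0,0,0,0],
  [0,0,0,0],
])

```text
clock: 6.5
eef_pos: [0.5688, 0.1619, 0.1741]
tool_rot: [0.581, 0.814, 0.001, 0.001]
ft_force: [-1.2, -1.1, 5.6]
grip_width: 0.0213
grasp_force: 59.5
```

```bash
python3 -c "
from h import *
to([.5683,.1607,.173])"
```

```text
t 6.5 pos [0.5688 0.1619 0.1741] yaw 108.98 tilt [ 1.9e-03  4.0e-04 -1.0e+00] j6 1.517 F [-1.2  -1.08  5.64] w 0.0213 units [-0.047 -0.043  0.053]
```

Call:
apply_moves([
  [0,0,-0.5,0],
  [0,0,-1,0],
  [0,0,-1,0],
  [0,0,-1,0],
  [0,0,-1,0],
])

```text
clock: 6.92
eef_pos: [0.5677, 0.1617, 0.2633]
tool_rot: [0.581, 0.814, -0.001, -0.001]
ft_force: [0.7, 0.9, -2.6]
grip_width: 0.0213
grasp_force: 58.8
```

Call:
apply_moves([
  [0,0,-1,0],
  [0,0,-1,0],
  [0,0,-0.5,0],
  [-0.5,-0.24,0,0],
  [-0.9,-0.42,0,0],
])

```text
clock: 7.33
eef_pos: [0.5649, 0.1319, 0.3126]
tool_rot: [0.58, 0.815, 0.0, -0.0]
ft_force: [-0.1, -0.3, -2.4]
grip_width: 0.0215
grasp_force: 59.1
```

Call:
apply_moves([
  [-0.98,-0.46,0,0],
  [-0.98,-0.46,0,0],
  [-0.98,-0.46,0,0],
  [-0.98,-0.46,0,0],
  [-0.98,-0.46,0,0],
])

```text
clock: 7.75
eef_pos: [0.5521, 0.0216, 0.3114]
tool_rot: [0.581, 0.814, -0.001, -0.001]
ft_force: [-0.3, 0.2, -2.1]
grip_width: 0.0212
grasp_force: 59.0
```

Call:
apply_moves([
  [-0.98,-0.46,0,0],
  [-0.98,-0.46,0,0],
  [-0.98,-0.46,0,0],
  [-0.98,-0.46,0,0],
  [-0.98,-0.46,0,0],
])

```text
clock: 8.17
eef_pos: [0.5403, -0.0859, 0.3114]
tool_rot: [0.581, 0.814, -0.001, -0.001]
ft_force: [0.0, 0.4, -1.9]
grip_width: 0.0214
grasp_force: 59.0
```

Call:
apply_moves([
  [-0.98,-0.46,0,0],
  [-0.5,-0.25,0,0],
  [0,0,0,0],
  [0,0,0,0],
  [0,0,0,0],
])

```text
clock: 8.58
eef_pos: [0.5377, -0.1162, 0.3125]
tool_rot: [0.581, 0.814, 0.0, -0.001]
ft_force: [-0.1, 1.0, -2.0]
grip_width: 0.0216
grasp_force: 59.0
```

```bash
python3 -c "
from h import *
for n in ('scene','top'):
    c=bot.camera(n); 
    if n=='scene': s=c
    else: t=c
to([.538,-.1175,.222])
import pickle; pickle.dump((s,t),open('c1.pkl','wb'))
X=bot.get_obs()['eef_pos']
a=proj(s,X-[0,0,.049]);b=proj(s,X-[0,0,.049+.092]);d=proj(s,X-[0,0,.049+.114]);print(a,b,d)
x,y=int(a[0])-40,int(a[1])-30
v=cv2.resize(s['image'][y:y+110,x:x+90],None,fx=5,fy=5,interpolation=cv2.INTER_CUBIC); print(x,y)
tt=cv2.resize(t['image'][165:275,225:355],None,fx=2.5,fy=2.5)
u=np.zeros((550,800,3),np.uint8);u[:,:450]=v;u[:275,460:785]=tt;cv2.imwrite('pics/c1.png',cv2.convertScaleAbs(u,alpha=2))"
```

```text
t 8.68 pos [ 0.538  -0.1158  0.3128] yaw 109.07 tilt [-3.e-04  5.e-04 -1.e+00] j6 1.026 F [ 0.48  0.27 -2.61] w 0.0216 units [-0.084 -0.025  4.538]
[266.41376722 152.96163643] [266.47835847 197.62697807] [266.4941067  207.18036956]
226 122
```

View pics/c1.png

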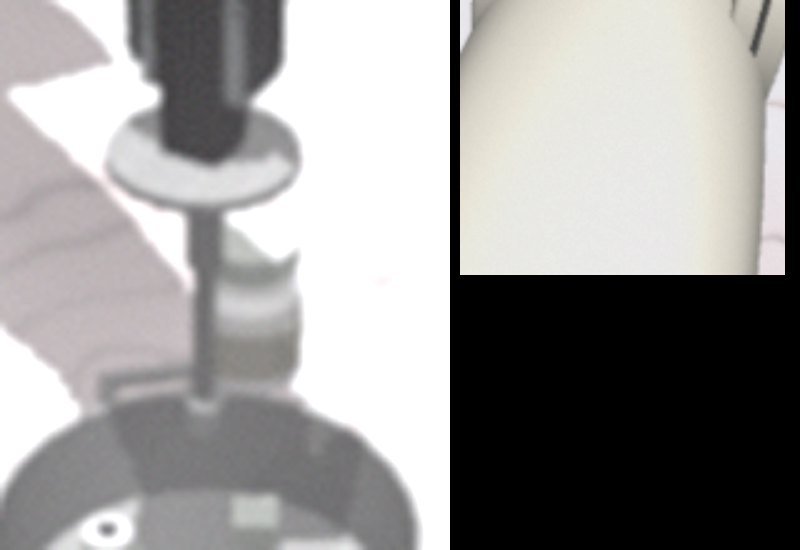

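The scene view shows the foot's lower end near crop (203,435), which suggests a reach of about 110 mm. The top view is blocked by the arm. I'll descend and find the floor by touch.

Call:
apply_moves([
  [-0.04,-0.02,0.85,0],
  [-0.04,-0.01,0.85,0],
  [0,0,0.85,0],
  [0,0,0.85,0],
  [0,0,0.75,0],
])

```text
clock: 9.1
eef_pos: [0.5378, -0.1173, 0.2289]
tool_rot: [0.58, 0.815, -0.0, -0.0]
ft_force: [0.2, 0.2, -2.4]
grip_width: 0.0215
grasp_force: 59.1
```

Call:
apply_moves([
  [0,0,0.08,0],
  [0,0,0.08,0],
  [0,0,0.08,0],
  [0,0,0.06,0],
  [0,0,0,0],
])

```text
clock: 9.52
eef_pos: [0.5384, -0.1185, 0.2248]
tool_rot: [0.581, 0.814, 0.0, 0.001]
ft_force: [-0.6, -0.6, -2.1]
grip_width: 0.0216
grasp_force: 59.0
```

```bash
cat > s.py <<'E'
from h import *
F=[];Z=[]
for _ in range(2):
    o=bot.get_obs();F.append(o["ft_force"]);Z.append(o["eef_pos"]);bot.camera("wrist")
o=bot.get_obs();F.append(o["ft_force"]);Z.append(o["eef_pos"])
d=np.mean(Z,0)-[.538,-.1175,0]
print("F",np.mean(F,0).round(2),"z",np.array(Z)[:,2].round(4),"uv",np.round([d[0]*-.515+d[1]*-.857,d[0]*.857-d[1]*.515],4),"t",o["clock"])
E
python3 s.py
```

```text
F [ 0.17 -0.34 -2.23] z [0.2248 0.2248 0.2247] uv [0.0007 0.0008] t 9.6167
```

Call:
apply_moves([
  [0,0,0.09,0],
  [0,0,0.09,0],
  [0,0,0.09,0],
  [0,0,0.08,0],
  [0,0,0,0],
])

```text
clock: 10.03
eef_pos: [0.5376, -0.1185, 0.2164]
tool_rot: [0.581, 0.814, -0.0, -0.0]
ft_force: [-0.4, -0.4, -2.4]
grip_width: 0.0213
grasp_force: 59.0
```

```bash
python3 s.py
```

```text
F [-0.23 -0.21 -2.25] z [0.2164 0.2166 0.2167] uv [0.0011 0.0002] t 10.1333
```

Call:
apply_moves([
  [0,0,0.05,0],
  [0,0,0.05,0],
  [0,0,0.05,0],
  [0,0,0.05,0],
  [0,0,0,0],
])

```text
clock: 10.55
eef_pos: [0.5377, -0.1186, 0.2127]
tool_rot: [0.581, 0.814, -0.0, -0.0]
ft_force: [-0.6, -0.7, -1.2]
grip_width: 0.0214
grasp_force: 59.0
```

```bash
python3 s.py
```

```text
F [-0.06 -0.23 -1.99] z [0.2127 0.2128 0.2129] uv [0.001  0.0003] t 10.65
```

Call:
apply_moves([
  [0,0,0.05,0],
  [0,0,0.05,0],
  [0,0,0.05,0],
  [0,0,0,0],
  [0,0,0,0],
])

```text
clock: 11.07
eef_pos: [0.538, -0.1186, 0.2106]
tool_rot: [0.581, 0.814, 0.0, 0.0]
ft_force: [-1.4, 1.0, 3.0]
grip_width: 0.0216
grasp_force: 59.8
```

```bash
python3 s.py
```

```text
F [-1.2   0.25  3.23] z [0.2106 0.2105 0.2104] uv [0.001  0.0006] t 11.1667
```

```bash
cat > p.py <<'E'
import numpy as np,sys
def rows(W,step=9):
    out=[]
    for a,b in zip(W,W[1:]):
        d=np.subtract(b,a);n=int(np.ceil(np.hypot(*d)/step))
        M=np.array([[-.642,-.767],[-.767,.642]])@d/20/n
        out.append((n,M.round(3)))
    for n,m in out: print(n,m.tolist(),end="; ")
rows(eval(sys.argv[1]))
E
python3 p.py "[(1,0),(18,18),(48,16),(-3,-24),(0,10),(-15,20),(-47,18),(0,-24),(25,-5),(25,5)]"
```

```text
3 [-0.412, -0.025]; 4 [-0.222, -0.304]; 8 [0.396, 0.084]; 4 [-0.35, 0.244]; 3 [0.033, 0.299]; 4 [0.276, 0.291]; 8 [0.013, -0.394]; 4 [-0.383, -0.087]; 2 [-0.192, 0.16];
```

Stroke 1 presses about 1 mm more, goes into the round side, then sweeps a round bead over the line.

Call:
apply_moves([
  [0,0,0.05,0],
  [-0.412,-0.025,0,0],
  [-0.412,-0.025,0,0],
  [-0.412,-0.025,0,0],
  [-0.222,-0.304,0,0],
])

```text
clock: 11.58
eef_pos: [0.5422, -0.1492, 0.2092]
tool_rot: [0.581, 0.814, 0.001, 0.001]
ft_force: [2.4, 3.8, 5.5]
grip_width: 0.0212
grasp_force: 60.0
```

Call:
apply_moves([
  [-0.222,-0.304,0,0],
  [-0.222,-0.304,0,0],
  [-0.222,-0.304,0,0],
  [0,0,0,0],
  [0.2,0.042,0,0],
])

```text
clock: 12.0
eef_pos: [0.5264, -0.1659, 0.2094]
tool_rot: [0.582, 0.813, -0.002, 0.002]
ft_force: [1.2, -4.3, 4.7]
grip_width: 0.0216
grasp_force: 60.0
```

```bash
python3 s.py
```

```text
F [ 0.32 -4.38  4.77] z [0.2094 0.2093 0.2093] uv [0.047  0.0147] t 12.1
```

Call:
apply_moves([
  [0.396,0.084,0,0],
  [0.396,0.084,0,0],
  [0.396,0.084,0,0],
  [0.396,0.084,0,0],
  [0.396,0.084,0,0],
])

```text
clock: 12.52
eef_pos: [0.5216, -0.1224, 0.209]
tool_rot: [0.581, 0.814, -0.001, 0.0]
ft_force: [0.2, -3.9, 5.3]
grip_width: 0.0214
grasp_force: 59.9
```

Call:
apply_moves([
  [0.396,0.084,0,0],
  [0.396,0.084,0,0],
  [0.2,0.042,0,0],
  [0,0,0,0],
  [-0.35,0.244,0,0],
])

```text
clock: 12.93
eef_pos: [0.5237, -0.1052, 0.2085]
tool_rot: [0.58, 0.815, 0.001, -0.004]
ft_force: [-5.2, 2.9, 5.2]
grip_width: 0.0215
grasp_force: 59.9
```

Call:
apply_moves([
  [-0.35,0.244,0,0],
  [-0.35,0.244,0,0],
  [-0.35,0.244,0,0],
  [0.033,0.299,0,0],
  [0.033,0.299,0,0],
])

```text
clock: 13.35
eef_pos: [0.5552, -0.1169, 0.2076]
tool_rot: [0.581, 0.814, -0.001, -0.004]
ft_force: [-4.0, -1.1, 6.5]
grip_width: 0.0213
grasp_force: 60.0
```

```bash
python3 s.py
```

```text
F [-3.4  -1.24  6.36] z [0.2076 0.2076 0.2077] uv [-0.0099  0.0149] t 13.45
```

Call:
apply_moves([
  [0.033,0.299,-0.05,0],
  [0.276,0.291,0,0],
  [0.276,0.291,0,0],
  [0.276,0.291,0,0],
  [0.276,0.291,0,0],
])

```text
clock: 13.87
eef_pos: [0.5775, -0.0862, 0.2094]
tool_rot: [0.581, 0.814, -0.0, -0.001]
ft_force: [-3.0, -3.2, 4.2]
grip_width: 0.0216
grasp_force: 59.8
```

Call:
apply_moves([
  [0,0,0,0],
  [0.013,-0.394,0,0],
  [0.013,-0.394,0,0],
  [0.013,-0.394,0,0],
  [0.013,-0.394,0,0],
])

```text
clock: 14.28
eef_pos: [0.5477, -0.0959, 0.2104]
tool_rot: [0.581, 0.814, 0.001, 0.001]
ft_force: [2.9, 1.7, 2.8]
grip_width: 0.0215
grasp_force: 59.7
```

```bash
python3 s.py
```

```text
F [1.28 1.05 3.15] z [0.2104 0.2104 0.2104] uv [-0.0226 -0.0035] t 14.3833
```

Call:
apply_moves([
  [0.013,-0.394,0.03,0],
  [0.013,-0.394,0,0],
  [0.013,-0.394,0,0],
  [0.013,-0.394,0,0],
  [0,0,0,0],
])

```text
clock: 14.8
eef_pos: [0.5161, -0.1059, 0.2096]
tool_rot: [0.581, 0.814, -0.001, -0.0]
ft_force: [1.6, 0.2, 4.2]
grip_width: 0.0218
grasp_force: 59.8
```

Call:
apply_moves([
  [-0.383,-0.087,0,0],
  [-0.383,-0.087,0,0],
  [-0.383,-0.087,0,0],
  [-0.383,-0.087,0,0],
  [-0.192,0.16,0,0],
])

```text
clock: 15.22
eef_pos: [0.5229, -0.1398, 0.2083]
tool_rot: [0.581, 0.814, -0.001, -0.003]
ft_force: [-4.8, 2.4, 5.5]
grip_width: 0.0216
grasp_force: 59.8
```

```bash
python3 s.py; python3 -c "
from h import *
s=bot.camera('scene');x,y=210,185
cv2.imwrite('pics/s2.png',cv2.convertScaleAbs(cv2.resize(s['image'][y:y+105,x:x+115],None,fx=5,fy=5,interpolation=cv2.INTER_CUBIC),alpha=1.8))
import pickle;pickle.dump(s,open('s2.pkl','wb'))"
```

```text
F [-2.99  2.22  5.71] z [0.2083 0.2081 0.2081] uv [ 0.0268 -0.001 ] t 15.3167
```

View pics/s2.png

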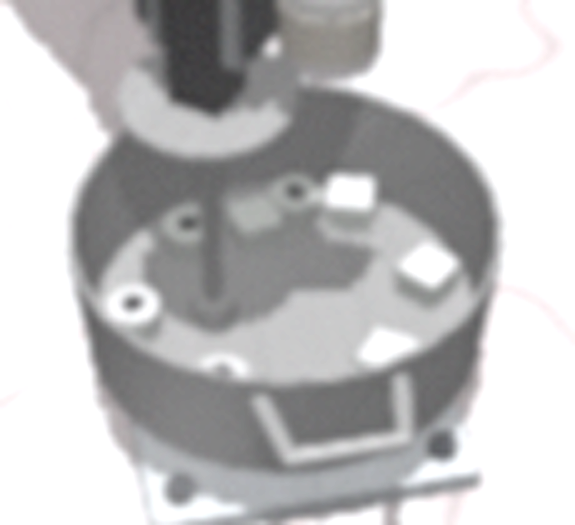

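The view shows rounds at crop (132,302), (188,224), (295,192) and (222,368). Squares are at (255,212), (350,192), (430,263) and (388,348). The far end looks mixed, so I'll work out the coordinates.

Run:
```python
from h import *
import pickle
s=pickle.load(open('s2.pkl','rb'))
for n,p in [("r",(132,302)),("r",(188,224)),("r",(295,190)),("r",(222,366)),("s",(255,207)),("s",(350,188)),("s",(430,260)),("s",(388,348))]:
    X=atz(s,210+p[0]/5,185+p[1]/5,.064);d=X-[.538,-.1175,0];print(n,np.round([d[0]*-.515+d[1]*-.857,d[0]*.857-d[1]*.515],4)*1000)
```

```text
r [57.7 -1.8]
r [ 28.8 -39.9]
r [-17.6 -50.1]
r [30.4 38.2]
s [  0.5 -43.8]
s [-39.9 -46.4]
s [-60.3   1.4]
s [-32.   43.1]
```

```bash
python3 p.py "[(27,-1),(-9,-14),(-9,-49),(4,-47),(4,-10)]"
```

```text
5 [0.331, 0.193]; 4 [0.336, -0.281]; 2 [-0.247, -0.217]; 5 [-0.284, 0.238];
```

Call:
apply_moves([
  [0.331,0.193,-0.03,0],
  [0.331,0.193,0,0],
  [0.331,0.193,0,0],
  [0.331,0.193,0,0],
  [0.331,0.193,0,0],
])

```text
clock: 15.78
eef_pos: [0.5327, -0.102, 0.2096]
tool_rot: [0.581, 0.814, -0.001, -0.0]
ft_force: [-0.6, -3.3, 3.2]
grip_width: 0.0216
grasp_force: 59.8
```

Call:
apply_moves([
  [0.336,-0.281,0,0],
  [0.336,-0.281,0,0],
  [0.336,-0.281,0,0],
  [0.336,-0.281,0,0],
  [0,0,0,0],
])

```text
clock: 16.2
eef_pos: [0.5021, -0.0826, 0.2106]
tool_rot: [0.58, 0.814, 0.0, 0.001]
ft_force: [1.7, -1.5, 2.8]
grip_width: 0.0215
grasp_force: 59.8
```

```bash
python3 s.py
```

```text
F [ 1.61 -0.78  3.17] z [0.2106 0.2105 0.2102] uv [-0.0114 -0.0485] t 16.3
```

Call:
apply_moves([
  [-0.177,-0.211,0.02,0],
  [-0.177,-0.211,0,0],
  [-0.177,-0.211,0,0],
  [0,0,0,0],
  [-0.284,0.238,0,0],
])

```text
clock: 16.72
eef_pos: [0.4978, -0.1011, 0.2089]
tool_rot: [0.581, 0.814, -0.001, -0.003]
ft_force: [-3.3, 2.7, 4.7]
grip_width: 0.0213
grasp_force: 60.0
```

Call:
apply_moves([
  [-0.284,0.238,0,0],
  [-0.284,0.238,0,0],
  [-0.284,0.238,0,0],
  [-0.284,0.238,0,0],
  [0,0,0,0],
])

```text
clock: 17.13
eef_pos: [0.5251, -0.1176, 0.2083]
tool_rot: [0.581, 0.814, -0.002, -0.002]
ft_force: [-2.7, 2.3, 5.7]
grip_width: 0.021
grasp_force: 60.2
```

```bash
python3 s.py; python3 -c "
from h import *
s=bot.camera('scene');x,y=210,185
cv2.imwrite('pics/s3.png',cv2.convertScaleAbs(cv2.resize(s['image'][y:y+105,x:x+115],None,fx=5,fy=5,interpolation=cv2.INTER_CUBIC),alpha=1.8))
import pickle;pickle.dump(s,open('s3.pkl','wb'))"
```

```text
F [-2.53  1.58  5.83] z [0.2083 0.2084 0.2085] uv [ 0.0067 -0.0111] t 17.2333
```

View pics/s3.png

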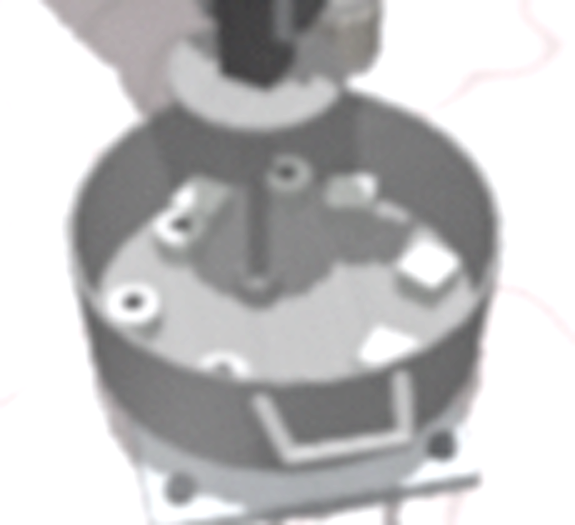

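The square is now at crop (205,190), beside the round at (178,224). The crossed round is at (288,172).

```bash
python3 - <<'E'
from h import *
import pickle
s=pickle.load(open('s3.pkl','rb'))
for n,p in [("r",(178,224)),("r",(288,172)),("s",(205,190)),("s",(350,188)),("r",(132,302))]:
    X=atz(s,210+p[0]/5,185+p[1]/5,.064);d=X-[.538,-.1175,0];print(n,np.round([d[0]*-.515+d[1]*-.857,d[0]*.857-d[1]*.515],4)*1000)
E
python3 -c "
import sys;sys.path.insert(0,'.')
from h import *
to([.5681,.1615,.310])"
```

```text
r [ 32.7 -40.8]
r [-17.2 -61.5]
s [ 18.3 -58.3]
s [-39.9 -46.4]
r [57.7 -1.8]
t 17.28 pos [ 0.525  -0.1174  0.2085] yaw 108.95 tilt [-4.7e-03 -8.0e-04 -1.0e+00] j6 1.021 F [-1.64  1.35  6.24] w 0.0213 units [12.495  6.546 -5.095]
```

Call:
apply_moves([
  [0,0,-0.5,0],
  [0,0,-0.9,0],
  [0,0,-1,0],
  [0,0,-1,0],
  [0,0,-1,0],
])

```text
clock: 17.7
eef_pos: [0.5255, -0.1175, 0.2972]
tool_rot: [0.581, 0.814, -0.002, -0.001]
ft_force: [0.7, 0.4, -2.2]
grip_width: 0.0216
grasp_force: 59.1
```

Call:
apply_moves([
  [0,0,-0.7,0],
  [0.5,0.25,0,0],
  [0.9,0.47,0,0],
  [0.96,0.5,0,0],
  [0.96,0.5,0,0],
])

```text
clock: 18.12
eef_pos: [0.5365, -0.0422, 0.3097]
tool_rot: [0.581, 0.814, -0.001, -0.001]
ft_force: [1.4, -0.4, -2.3]
grip_width: 0.0209
grasp_force: 59.2
```

Call:
apply_moves([
  [0.96,0.5,0,0],
  [0.96,0.5,0,0],
  [0.96,0.5,0,0],
  [0.96,0.5,0,0],
  [0.96,0.5,0,0],
])

```text
clock: 18.53
eef_pos: [0.5525, 0.0655, 0.3095]
tool_rot: [0.581, 0.814, -0.002, -0.001]
ft_force: [0.1, -0.4, -2.8]
grip_width: 0.0214
grasp_force: 59.2
```

Call:
apply_moves([
  [0.96,0.5,0,0],
  [0.96,0.5,0,0],
  [0.96,0.5,0,0],
  [0.96,0.5,0,0],
  [0.5,0.26,0,0],
])

```text
clock: 18.95
eef_pos: [0.5671, 0.1635, 0.3092]
tool_rot: [0.58, 0.815, -0.001, -0.001]
ft_force: [-0.8, -0.2, -2.3]
grip_width: 0.0213
grasp_force: 59.2
```

Call:
apply_moves([
  [0,0,0,0],
  [0,0,0,0],
  [0,0,0,0],
  [0,0,0,0],
  [0,0,0,0],
])

```text
clock: 19.37
eef_pos: [0.5676, 0.1599, 0.3117]
tool_rot: [0.581, 0.814, -0.0, 0.0]
ft_force: [0.3, -0.3, -2.5]
grip_width: 0.0212
grasp_force: 59.2
```

```bash
python3 -c "
from h import *
s=bot.camera('scene'); w=bot.camera('wrist')
to([.5684,.1615,.178])
import pickle;pickle.dump((s,w),open('s4.pkl','wb'))
X=bot.get_obs()['eef_pos'];q=proj(s,X-[0,0,.1]);x,y=int(q[0])-45,int(q[1])-70
v=cv2.resize(s['image'][y:y+150,x:x+100],None,fx=4,fy=4,interpolation=cv2.INTER_CUBIC);print(x,y)
b=cv2.resize(s['image'][185:290,210:325],None,fx=3,fy=3,interpolation=cv2.INTER_CUBIC)
u=np.zeros((600,800,3),np.uint8);u[:,:400]=v;u[:315,405:750]=b;cv2.imwrite('pics/s4.png',cv2.convertScaleAbs(u,alpha=1.8))"
```

```text
t 19.47 pos [0.5676 0.1601 0.3118] yaw 108.9 tilt [ 3.e-04 -1.e-04 -1.e+00] j6 1.516 F [-0.9   0.45 -2.72] w 0.0213 units [0.054 0.056 6.691]
328 61
```

View pics/s4.png

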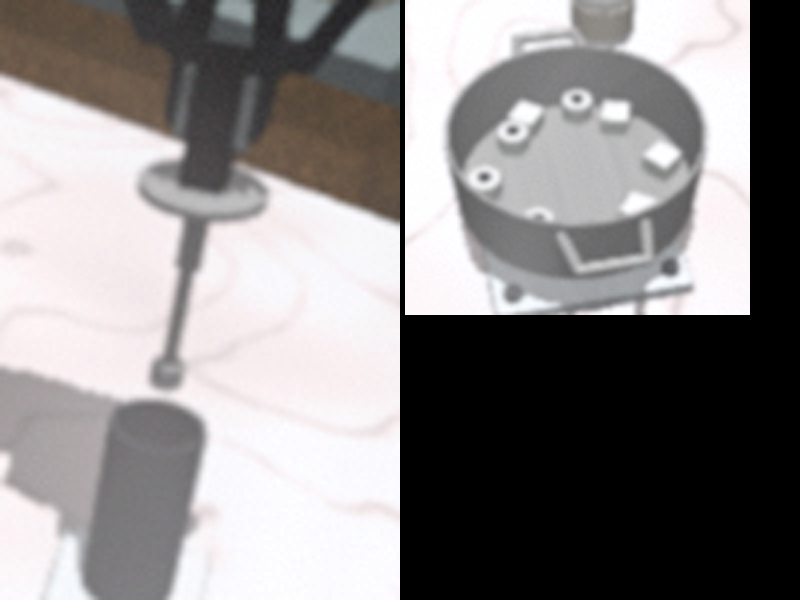

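The rod hangs straight above the tube mouth. The bowl still holds all eight beads, with a square next to the rounds on the left and a round next to the squares on the right. I'll lower it in.

Call:
apply_moves([
  [0.05,0.05,0,0],
  [0,0,0.8,0],
  [0,0,0.9,0],
  [0,0,0.9,0],
  [0,0,0.9,0],
])

```text
clock: 19.88
eef_pos: [0.5684, 0.1622, 0.2411]
tool_rot: [0.581, 0.814, 0.0, 0.0]
ft_force: [-0.4, -0.0, -2.1]
grip_width: 0.0212
grasp_force: 59.2
```

Call:
apply_moves([
  [0,0,0.9,0],
  [0,0,0.9,0],
  [0,0,0.9,0],
  [0,0,0.4,0],
  [0,0,0,0],
])

```text
clock: 20.3
eef_pos: [0.5668, 0.1618, 0.1772]
tool_rot: [0.581, 0.814, -0.002, -0.002]
ft_force: [-0.5, -0.4, -2.7]
grip_width: 0.0209
grasp_force: 59.1
```

```bash
python3 -c "
from h import *
to([.5684,.1615,.174])"
```

```text
t 20.3 pos [0.5668 0.1618 0.1772] yaw 108.97 tilt [-0.0047 -0.0014 -1.    ] j6 1.518 F [-0.54 -0.43 -2.71] w 0.0209 units [-0.042  0.073  0.159]
```

Call:
apply_moves([
  [0,0.05,0.05,0],
  [0,0,0.05,0],
  [0,0,0.05,0],
  [0,0,0,0],
  [0,0,0,0],
])

```text
clock: 20.72
eef_pos: [0.5696, 0.1628, 0.1774]
tool_rot: [0.581, 0.814, 0.001, 0.0]
ft_force: [0.6, 0.4, -2.4]
grip_width: 0.0216
grasp_force: 59.1
```

```bash
python3 -c "
from h import *
to([.5684,.1615,.174])"
```

```text
t 20.72 pos [0.5696 0.1628 0.1774] yaw 108.99 tilt [ 1.4e-03  4.0e-04 -1.0e+00] j6 1.518 F [ 0.63  0.42 -2.42] w 0.0216 units [-0.044 -0.076  0.168]
```

Call:
apply_moves([
  [0,-0.03,0.04,0],
  [0,0,0.04,0],
  [0,0,0.04,0],
  [0,0,0,0],
  [0,0,0,0],
])

```text
clock: 21.13
eef_pos: [0.5686, 0.1625, 0.1742]
tool_rot: [0.581, 0.814, 0.0, 0.0]
ft_force: [-0.1, -0.3, -1.1]
grip_width: 0.0215
grasp_force: 59.4
```

```bash
python3 -c "
from h import *
to([.5684,.1615,.174])"
```

```text
t 21.13 pos [0.5686 0.1625 0.1742] yaw 108.99 tilt [ 0. -0. -1.] j6 1.518 F [-0.09 -0.32 -1.06] w 0.0215 units [-0.044 -0.026  0.008]
```

Call:
apply_moves([
  [0,0,0.02,0],
  [0,0,0.01,0],
  [0,0,0,0],
  [0,0,0,0],
  [0,0,0,0],
])

```text
clock: 21.55
eef_pos: [0.5687, 0.1625, 0.1741]
tool_rot: [0.581, 0.814, 0.0, 0.0]
ft_force: [-1.6, -0.3, 4.1]
grip_width: 0.0217
grasp_force: 60.0
```

```bash
python3 -c "
from h import *
to([.5684,.1615,.174])"
```

```text
t 21.55 pos [0.5687 0.1625 0.1741] yaw 108.99 tilt [ 6.e-04  1.e-04 -1.e+00] j6 1.518 F [-1.59 -0.29  4.11] w 0.0217 units [-0.042 -0.028  0.006]
```

Seated. I'll release slowly, rise and clear.

Call:
apply_moves([
  [0,0,0,0],
  [0,0,0,0],
  [0,0,0,0],
  [0,0,0,0],
  [0,0,0,0],
], claw=0)

```text
clock: 21.97
eef_pos: [0.5686, 0.1625, 0.1733]
tool_rot: [0.581, 0.814, -0.0, -0.0]
ft_force: [-0.2, -0.0, 0.4]
grip_width: 0.0801
grasp_force: 0.0
```

Call:
apply_moves([
  [0,0,0,0],
  [0,0,0,0],
  [0,0,0,0],
  [0,0,-0.3,0],
  [0,0,-0.5,0],
])

```text
clock: 22.38
eef_pos: [0.5678, 0.1623, 0.189]
tool_rot: [0.581, 0.814, -0.001, -0.001]
ft_force: [0.3, 0.0, 0.3]
grip_width: 0.0854
grasp_force: 0.0
```

Call:
apply_moves([
  [0,0,-0.8,0],
  [0,0,-0.8,0],
  [0,0,-0.8,0],
  [0,0,-0.8,0],
  [0,0,-0.8,0],
])

```text
clock: 22.8
eef_pos: [0.5688, 0.1625, 0.2717]
tool_rot: [0.581, 0.814, 0.001, 0.001]
ft_force: [0.3, 0.3, -0.0]
grip_width: 0.0853
grasp_force: 0.0
```

Call:
apply_moves([
  [0,-0.5,-0.5,0],
  [0,-0.9,0,0],
  [0,-0.9,0,0],
  [0,-0.9,0,0],
  [0,-0.9,0,0],
])

```text
clock: 23.22
eef_pos: [0.4896, 0.1354, 0.2801]
tool_rot: [0.581, 0.814, 0.0, 0.0]
ft_force: [-0.9, -0.4, 0.4]
grip_width: 0.0853
grasp_force: 0.0
```

Call:
apply_moves([
  [0,-0.9,0,0],
  [0,-0.5,0,0],
  [0,0,0,0],
  [0,0,0,0],
  [0,0,0,0],
])

```text
clock: 23.63
eef_pos: [0.465, 0.1269, 0.2801]
tool_rot: [0.581, 0.814, 0.001, 0.0]
ft_force: [-0.3, 0.7, 0.1]
grip_width: 0.0852
grasp_force: 0.0
```

```bash
python3 -c "
from h import *
s=bot.camera('scene');t=bot.camera('top');to([.5,0,.3])
a=cv2.resize(s['image'][120:235,330:410],None,fx=5,fy=5,interpolation=cv2.INTER_CUBIC)
b=cv2.resize(t['image'][140:280,130:340],(390,260),interpolation=cv2.INTER_CUBIC)
c=cv2.resize(s['image'][180:300,200:380],(390,260),interpolation=cv2.INTER_CUBIC)
u=np.zeros((575,800,3),np.uint8);u[:,:400]=a;u[:260,405:795]=b;u[270:530,405:795]=c;cv2.imwrite('pics/fin.png',cv2.convertScaleAbs(u,alpha=1.8))"
```

```text
t 23.73 pos [0.4652 0.1269 0.2796] yaw 108.99 tilt [ 4.e-04  1.e-04 -1.e+00] j6 1.506 F [ 0.05 -0.34 -0.63] w 0.0854 units [-6.568 -0.418 -1.02 ]
```

View pics/fin.png

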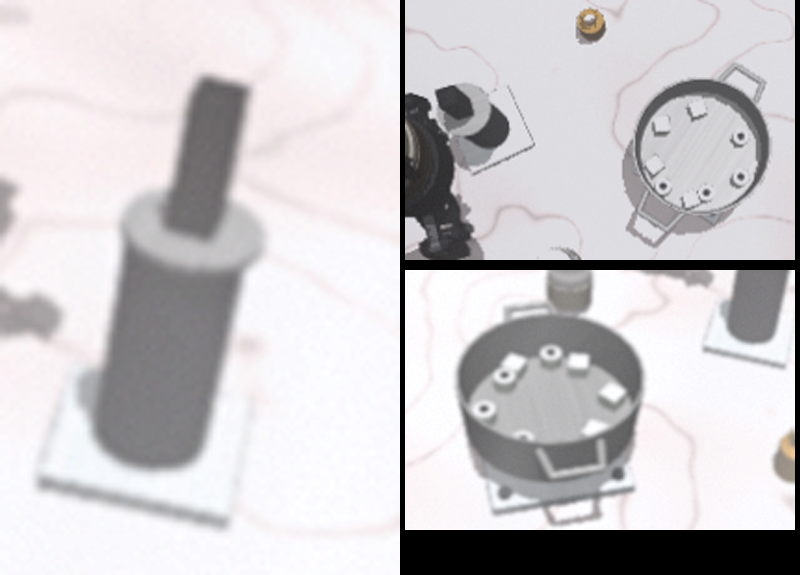

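The rod sits upright with its collar flat on the rim. All eight beads are in the bowl, and the crossed round (663,187) and square (690,200) lie either side of the near ear. I'll check their margin from the top view, then hand in.

```bash
python3 -c "
from h import *
import pickle
t=pickle.load(open('c0.pkl','rb'))['top']
for n,p in [('r',(663,187)),('s',(690,200)),('ear',(641,235)),('ear',(746,75))]:
    z=.068 if n!='ear' else .09
    X=atz(t,130+(p[0]-405)/1.857,140+p[1]/1.857,z);d=X-[.536,-.1185,0];print(n,(np.array([d[0]*-.515+d[1]*-.857,d[0]*.857-d[1]*.515])*1000).round(1))
"
```

```text
r [-14.9 -64.7]
s [ 21.3 -60.6]
ear [  -4.9 -128.1]
ear [ -1.2 103.2]
```

```bash
python3 -c "
from workcell import bot
print(bot.job_done())"
```

```text
the job is handed in; nothing more can be done
None
```

I stirred in the order asked and handed the job in at about 24 s. Each side of the ear line now holds at least one round and one square bead, all eight beads are in the bowl, and the rod hangs upright with its collar flat on the rim. The bowl sank an estimated 2–5 mm by the force readings, short of its 8 mm stop, and nothing touched the jar, weight or brush.

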